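Stop the framer's turntable with its locking hole in the slot

TASK

The painting turntable is coasting round. Brake it by touch so that it comes to rest with the one large hole in its metal disc (not one of the small holes) in line under the slot of the fixed fork bracket, ready for the locking pin, and then let go so that it stays there.

Things in the scene. Friction and masses are not known exactly. Their poses are not given: they have to be found in the camera images.
- disc: Spinning turntable disc: bare aluminium, 280 mm across, 10 mm thick, level, top 90 mm above the bench. Origin on its axle at bench height, x towards the large hole, z up. A round wooden frame (144 mm across, 17 mm high) is fixed on its middle, leaving a clear flat band 68 mm wide. A few newtons pressed on the band stop it almost at once; it stays where left, and a finger can drag it round.
- hole (a point): Centre of the disc's one large through hole (36 mm), at the disc's top, 108 mm from the axle. Three 14 mm holes lie on the same circle at quarter turns. A weak hidden spring starts the disc anticlockwise seen from above; within 1 s it runs free at 0.45 to 0.8 rad/s, losing about 0.01 rad/s each second, so it does not stop by itself in the time given.
- slot (a point): Middle of the slot in the fixed dark steel fork, 103 mm above the bench, 108 mm from the axle, over the circle the holes travel on. x points outward from the axle. Two flat tines, each 18 mm wide, 6 mm thick, 10 mm clear above the disc, reach in over its edge to 82 mm from the axle; the slot between them is 44 mm wide, open towards the axle.
- stand: Fixed plywood board, 18 mm thick, that carries the turntable and the fork. Origin on the axle at bench height, x towards the slot. The fork's upright stands 168 mm out from the axle, 80 mm wide, its top (fork top) 106 mm above the bench; nothing else overhangs the disc.

How it is judged (in metres and radians):
At the end, for the whole second after the job is handed in: The disc is at rest (turning slower than 0.05 rad/s) with the centre of its large hole within 22 mm of the middle of the slot, seen from above: that is, between the fork's tines, about 11 degrees either way (horizontal distance between hole and slot below 0.022 m and angular speed of disc below 0.05 rad/s); the robot touches nothing.
It also fails if it takes over 67 s, if anything falls off the work surface, if the arm or the gripper's body presses on something with over 40 N, if the wrist force passes 120 N, or if a joint passes its speed limit or range.

ROBOT

A 6-joint arm with a two-finger parallel gripper is mounted at the origin on the work surface. World frame = base frame: x ahead of the robot, y to its left, z up, the work surface at z = 0. Lengths are in m, angles in degrees, forces in N, time in s.
With the tool pointing down it reaches from about 0.325 to 1 m from the base axis. Payload 5.1 kg.
Tool frame: the origin (TCP) lies at the very end of the fingers, on their centre line; the grasp point (between the pads) lies 19 mm behind it; z points along the fingers, y is the direction in which the jaws open and shut (so a half turn about z gives the same grasp; the last joint's range is limited). The gripper opens to 85 mm and grips with 20 to 120 N. Pads are 22 mm wide; open, the fingers measure 114 mm over their backs; the gripper's body (76 mm by 85 mm) begins 54 mm behind the grasp point. The pads swing forward as they close: fully open they stand 13 mm farther back than shut.
Start: joints at [71.413, 7.093, 94.555, -0, 78.352, -4.733], TCP at [0.156, 0.631, 0.231] pointing down, gripper open.
Joint ranges: [-149.61, 149.61], [-58.7, 133.49], [1.44, 155.28], [-77.14, 257.14], [18.33, 153.61], [-166.67, 166.67]. Speed limits (degrees/s): [147.25, 147.25, 180, 180, 180, 180].

INTERFACE

Orientations are given as [roll, pitch, yaw] about the fixed x, y, z axes, in that order (R = Rz(yaw) Ry(pitch) Rx(roll)).
In Python, from plant import status, optics, manip gives the robot as it stands.
- The arm moves only by the tool move_arm, never from a script. Its argument "moves" is a list of rows, each a list of 7 numbers: the shift along the tool's x, y, z in m, then the turn, a rotation vector about the tool's x, y, z in rad, then the closure, from 0 (fully open) to 1 (shut). A call has 1 to 12 rows; each row is the pose to reach, as a shift and turn from the pose commanded when the call began, along the tool's axes at that moment; what a row does not reach only later rows make up. A row lasts 1/10 s, in which the tool goes at most 50 mm and 8.59 degrees, less where a joint would pass 70% of its speed; a pose out of reach is approached as far as the arm can. A call with a gripper value outside its range is refused whole. The fingers move at their own pace and stop on an object; the grip force is fixed at half the most. Time passes only in rows, so rows that repeat a pose let the fingers close. It gives the time, the measured TCP pose, the force and the opening at its end, in the units of the state.
- status.get_obs(): the state, without advancing time (a new reading comes with each control period).
- optics.read_camera(name): name is "side" or "top"; returns the picture (420x560x3 uint8, red, green, blue); there is no depth.
- optics.calibration(name): a dict with "camera_matrix" (3x3 intrinsics, pixels), "eye" and "orientation" of the camera in the world. Camera axes: x right, y up, looking along -z (the intrinsics and any distortion apply to the point x, -y, -z); pixel columns grow to the right and rows downward; lengths in m; the calibration is good to about 2 mm. A picture is of the moment at which its call begins. calibration takes no time and is no camera call.
- manip.hand_in(): hands the job in, once; it reports no verdict.
The state is a dict: "t": time; "joints": joint angles; "joint_vel": joint speeds; "joint_torque": joint torques, N m; "eef_pos": TCP position; "tool_rot": TCP orientation; "ft_force": force on the tool from outside, world axes, zero at the start; "torque": the same for the moment, N m; "opening": opening from 0.0 (shut) to 1.0 (fully open).
Only numpy, scipy, OpenCV 4.12 (cv2) and the standard library are available. Lean on these libraries where they do the work, as an engineer would, in place of code of your own. Each camera call takes 0.05 s, during which the arm holds its last target. There are 200 camera calls.

## Working session

There is one attempt and no reset: what is moved stays moved. The work goes in short steps, Python scripts to look and compute and a tool call to move; the robot and the scene stay as the last step left them, time stands still between calls to the robot, and variables do not carry over. Pictures are saved under pics/ and viewed, about 8 in all and at most 12, crops included, and the job is handed in when it is done.

Besides the shell and the picture viewer there is one more tool, called as name([rows], argument=value, ...), one row to a line, values as JSON. move_arm: Moves the arm, as the interface text tells. Its arguments: {"type":"object","properties":{"moves":{"type":"array","items":{"type":"array","items":{"type":"number"}}}},"required":["moves"]}

```bash
mkdir -p pics; ls; python3 - <<'E'
from plant import status, optics
import cv2
o=status.get_obs();print(o['t'],o['eef_pos'],o['tool_rot'])
for n in('top','side'):
    im=optics.read_camera(n);cv2.imwrite(f'pics/{n}0.png',im[:,:,::-1]);print(n,optics.calibration(n))
E
```

```text
pics
0.0 [0.1554766  0.63049796 0.23005083] [-1.7988024e+02 -9.7721603e-03  1.6614652e+02]
top {'camera_matrix': array([[464.09696425,   0.        , 284.9723751 ],
       [  0.        , 464.09696425, 209.43406262],
       [  0.        ,   0.        ,   1.        ]]), 'eye': array([0.57226989, 0.01291109, 0.83700808]), 'orientation': array([  2.75658663,   2.33762913, -90.34290249])}
side {'camera_matrix': array([[525.82393835,   0.        , 280.56519191],
       [  0.        , 525.82393835, 204.21708182],
       [  0.        ,   0.        ,   1.        ]]), 'eye': array([ 0.35585705, -0.59729229,  0.6626627 ]), 'orientation': array([ 49.2539299 ,   1.20961202, -24.53507753])}
```

View pics/top0.png

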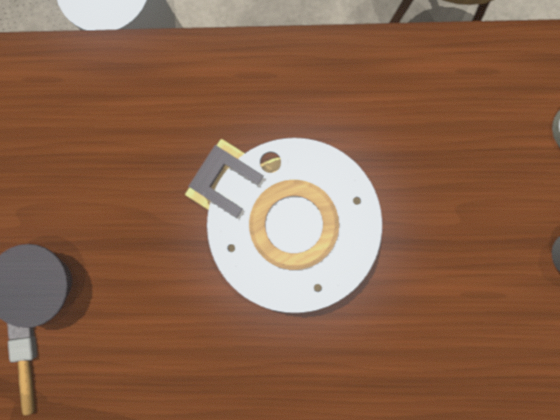

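View pics/side0.png

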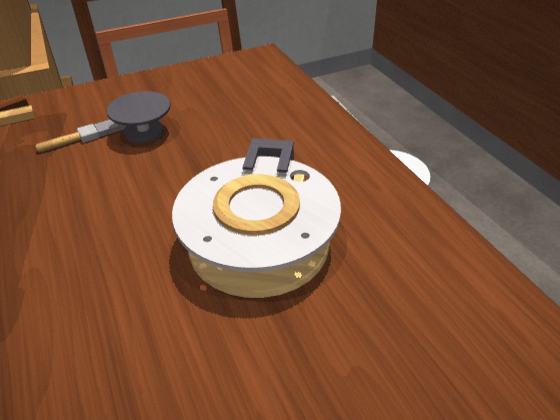

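The top view shows the disc centred near (295,224), the large hole at (270,161), small holes at (357,200), (231,248) and (318,288), and the fork at upper left around (220,180). The side view agrees with this.

```bash
cat > h.py <<'E'
import numpy as np, cv2
from scipy.spatial.transform import Rotation as R
from plant import status, optics
def ray(n,uv,z):
    c=optics.calibration(n);K=c['camera_matrix'];uv=np.atleast_2d(uv).astype(float)
    d=np.c_[(uv-K[:2,2])/[K[0,0],K[1,1]],np.ones(len(uv))]*[1,-1,-1]
    d=d@R.from_euler('xyz',c['orientation'],degrees=True).as_matrix().T
    return c['eye']+d*((z-c['eye'][2])/d[:,2])[:,None]
def white(im):
    h=cv2.cvtColor(im,cv2.COLOR_RGB2HSV); return ((h[...,1]<50)&(h[...,2]>130)).astype(np.uint8)
def blobs(im,axle):
    "blobs near r=108 mm: angle deg, radius, area mm2 as seen"
    n,l,s,c=cv2.connectedComponentsWithStats(1-white(im));out=[]
    for i in range(1,n):
        if 20<s[i,4]<700:
            p=ray('top',c[i],.09)[0,:2]-axle;r=np.hypot(*p)
            if .09<r<.125: out.append((round(np.degrees(np.arctan2(p[1],p[0])),1),round(r,4),int(s[i,4])))
    return out
E
python3 - <<'E'
from h import *
im=cv2.imread('pics/top0.png')[:,:,::-1].copy()
w=white(im);n,l,s,c=cv2.connectedComponentsWithStats(w)
i=[k for k in range(1,n) if 180<c[k][0]<400 and 130<c[k][1]<320];print(s[i],c[i])
b=l==max(i,key=lambda k:s[k,4])
pts=np.concatenate([x for x in cv2.findContours(b.astype(np.uint8),cv2.RETR_EXTERNAL,cv2.CHAIN_APPROX_NONE)[0]])[:,0]
# rim arc away from the fork
rim=pts[(pts[:,0]-pts[:,1]>60)|(pts[:,1]>260)|(pts[:,0]>300)]
P=ray('top',rim,.09)[:,:2]
x=np.linalg.lstsq(np.c_[2*P,np.ones(len(P))],(P**2).sum(1),rcond=None)[0];ax=x[:2];print('axle',ax,'r',np.sqrt(x[2]+ax@ax))
sm=ray('top',[[357,200],[231,248]],.09)[:,:2];print('axle from opposite small holes',sm.mean(0))
print(blobs(im,ax))
h=cv2.cvtColor(im,cv2.COLOR_RGB2HSV)
d=((h[...,2]<110)&(h[...,1]<90)).astype(np.uint8);n,l,s,c=cv2.connectedComponentsWithStats(d)
for k in range(1,n):
    if s[k,4]>300: print(s[k],c[k])
    if s[k,4]>300 and 190<c[k][0]<265 and 140<c[k][1]<220:
        q=np.argwhere(l==k)[:,::-1];q=ray('top',q,.106)[:,:2]-ax;
        rr=np.hypot(*q.T);e=(rr<.13)&(rr>.085);a=np.degrees(np.arctan2(q[e,1],q[e,0]));print('fork ang',a.min(),a.max(),(a.min()+a.max())/2, 'all mean',np.degrees(np.arctan2(*q.mean(0)[::-1])))
E
```

```text
[[  189   137   194   176 17894]
 [  214   147     1     1     1]
 [  204   170     2     2     2]
 [  208   171     1     1     1]
 [  203   173     3     3     3]
 [  201   176     1     1     1]
 [  192   181     1     1     1]
 [  196   184     1     1     1]
 [  203   185     1     1     1]
 [  202   187     4     3     5]
 [  265   196    58    57  2601]] [[293.21420588 224.98882307]
 [214.         147.        ]
 [204.5        170.5       ]
 [208.         171.        ]
 [204.         174.        ]
 [201.         176.        ]
 [192.         181.        ]
 [196.         184.        ]
 [203.         185.        ]
 [203.8        188.        ]
 [293.57170319 224.26028451]]
axle [0.58751782 0.03480744] r 0.14375186218062702
axle from opposite small holes [0.58475322 0.02910206]
[(np.float64(18.1), np.float64(0.1034), 310), (np.float64(-71.9), np.float64(0.1119), 27), (np.float64(112.6), np.float64(0.1041), 27), (np.float64(-157.8), np.float64(0.1123), 27)]
[122   0  53  30 977] [153.81269191  16.61821904]
[408   0  73  23 745] [441.7852349   13.94496644]
[   0  244   73  117 5072] [ 31.9294164  286.89156151]
[281 255  98  62 493] [338.89046653 298.29614604]
```

```bash
python3 - <<'E'
from h import *
im=cv2.imread('pics/top0.png')[:,:,::-1].copy()
n,l,s,c=cv2.connectedComponentsWithStats(1-white(im))
k=[i for i in range(1,n) if 20<s[i,4]<700 and 215<c[i][0]<380 and 140<c[i][1]<310];P=ray('top',c[k],.09)[:,:2];print(c[k],s[k,4],P)
x=np.linalg.lstsq(np.c_[2*P,np.ones(len(P))],(P**2).sum(1),rcond=None)[0];ax=x[:2];print('axle',ax,'r',np.sqrt(x[2]+ax@ax),blobs(im,ax))
r,g,b=[im[...,i].astype(int) for i in range(3)]
d=((r-b<12)&(r<110)).astype(np.uint8);n,l,s,c=cv2.connectedComponentsWithStats(d)
for k in range(1,n):
    if s[k,4]>100 and 190<c[k][0]<265 and 140<c[k][1]<230:
        q=ray('top',np.argwhere(l==k)[:,::-1],.106)[:,:2]-ax
        print(s[k],c[k],'mean ang',np.degrees(np.arctan2(*q.mean(0)[::-1])))
        a=np.degrees(np.arctan2(q[:,1],q[:,0]));rr=np.hypot(*q.T);e=(rr>.09)&(rr<.125);print('r',rr.min(),rr.max(),'ang at tines',a[e].min(),a[e].max(),(a[e].min()+a[e].max())/2)
E
```

```text
[[270.07741935 161.91935484]
 [356.40740741 200.25925926]
 [230.88888889 247.51851852]
 [317.25925926 287.40740741]] [310  27  27  27] [[ 0.68584248  0.06692032]
 [ 0.62227284 -0.07158949]
 [ 0.54760094  0.13092468]
 [ 0.48350195 -0.00761578]]
axle [0.58469902 0.02957985] r 0.1078688330762568 [(np.float64(20.3), np.float64(0.1078), 310), (np.float64(-69.6), np.float64(0.1079), 27), (np.float64(110.1), np.float64(0.1079), 27), (np.float64(-159.8), np.float64(0.1078), 27)]
```

```bash
python3 - <<'E'
from h import *
im=cv2.imread('pics/top0.png')[:,:,::-1].copy();ax=np.array([.5847,.0296])
print(im[165,225],im[205,225],im[172,245])
i=im.astype(int);d=((im.max(2)<140)&(i.max(2)-i.min(2)<30)).astype(np.uint8);n,l,s,c=cv2.connectedComponentsWithStats(d)
for k in range(1,n):
    if s[k,4]>100 and 190<c[k][0]<265 and 140<c[k][1]<230:
        q=ray('top',np.argwhere(l==k)[:,::-1],.106)[:,:2]-ax
        print(s[k],c[k],'mean ang',np.degrees(np.arctan2(*q.mean(0)[::-1])))
        a=np.degrees(np.arctan2(q[:,1],q[:,0]));rr=np.hypot(*q.T);e=(rr>.09)&(rr<.125);print('r',rr.min(),rr.max(),'ang at tines',a[e].min(),a[e].max(),(a[e].min()+a[e].max())/2)
im=optics.read_camera('top');print(status.get_obs()['t'],blobs(im,ax))
E
```

```text
[128 114  94] [131 128 131] [135 132 135]
[ 189  145   73   72 1611] [219.00124146 176.98013656] mean ang 57.313201674929424
r 0.08570470864538535 0.17769777892485641 ang at tines 33.56860366083852 81.72706493838442 57.64783429961147
0.15 [(np.float64(24.0), np.float64(0.1078), 320), (np.float64(-66.1), np.float64(0.1079), 29), (np.float64(113.9), np.float64(0.1082), 26), (np.float64(-156.0), np.float64(0.1079), 27)]
```

Axle at (0.585, 0.030) with a hole-circle radius of 107.9 mm, which matches. The slot is at about 57.5° and the hole at 24°, turning anticlockwise. I'll brake at -167.5° on the band, midway between two small holes when the hole is in line.

move_arm([
  [-0.465,-0.528,0.03,0,0,0,1],
  [-0.465,-0.528,0.03,0,0,0,1],
  [-0.465,-0.528,0.03,0,0,0,1],
  [-0.465,-0.528,0.03,0,0,0,1],
  [-0.465,-0.528,0.03,0,0,0,1],
  [-0.465,-0.528,0.03,0,0,0,1],
  [-0.465,-0.528,0.03,0,0,0,1],
  [-0.465,-0.528,0.03,0,0,0,1],
  [-0.465,-0.528,0.03,0,0,0,1],
  [-0.465,-0.528,0.03,0,0,0,1],
  [-0.465,-0.528,0.03,0,0,0,1],
  [-0.465,-0.528,0.03,0,0,0,1],
])

```text
t: 1.35
eef_pos: [0.433, 0.0974, 0.2057]
tool_rot: [180.0, 0.0, 166.1]
ft_force: [0.4, 0.7, 0.6]
opening: 0.0
```

move_arm([
  [-0.068,-0.076,0.0,0,0,0,1],
  [-0.068,-0.076,0.0,0,0,0,1],
  [-0.068,-0.076,0.05,0,0,0,1],
  [-0.068,-0.076,0.08,0,0,0,1],
  [-0.068,-0.076,0.1,0,0,0,1],
  [-0.068,-0.076,0.1,0,0,0,1],
  [-0.068,-0.076,0.1,0,0,0,1],
  [-0.068,-0.076,0.1,0,0,0,1],
])

```text
t: 2.15
eef_pos: [0.4816, 0.0094, 0.1076]
tool_rot: [180.0, 0.2, 166.2]
ft_force: [-0.6, -0.1, 1.5]
opening: -0.0
```

```bash
python3 - <<'E'
from h import *
ax=np.array([.5847,.0296])
for k in range(10):
    o=status.get_obs();im=optics.read_camera('top')
    if k%3==0: print(round(o['t'],3),[(float(a),int(s)) for a,_,s in blobs(im,ax)])
o=status.get_obs();print(o['t'],o['eef_pos'],o['ft_force'])
cv2.imwrite('pics/top1.png',im[:,:,::-1])
E
```

```text
2.15 [(7.0, 32), (-82.9, 28), (97.1, 317)]
2.3 [(12.3, 31), (-77.8, 26), (102.3, 322)]
2.45 [(17.4, 33), (-72.7, 26), (107.5, 319)]
2.6 [(22.4, 30), (-67.2, 27), (112.8, 323)]
2.65 [0.48046287 0.00936999 0.10586767] [ 0.19936134 -1.27395252 -0.27298863]
```

View pics/top1.png

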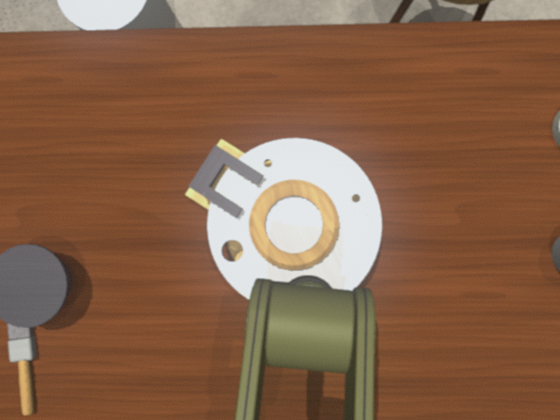

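The arm hovers at the bottom of the picture over the near band. The large hole is at (232,250) and a small hole at (268,162); speed is about 35°/s. I'll lower closer and let time pass until the next approach, around t = 12.

move_arm([
  [0,0,0.004,0,0,0,1],
  [0,0,0.008,0,0,0,1],
  [0,0,0.008,0,0,0,1],
  [0,0,0.008,0,0,0,1],
  [0,0,0.008,0,0,0,1],
  [0,0,0.008,0,0,0,1],
  [0,0,0.008,0,0,0,1],
  [0,0,0.008,0,0,0,1],
  [0,0,0.008,0,0,0,1],
  [0,0,0.008,0,0,0,1],
  [0,0,0.008,0,0,0,1],
  [0,0,0.008,0,0,0,1],
])

```text
t: 3.85
eef_pos: [0.4805, 0.0094, 0.0978]
tool_rot: [180.0, 0.0, 166.1]
ft_force: [-0.1, 0.2, -0.2]
opening: 0.001
```

move_arm([
  [0,0,0,0,0,0,1],
  [0,0,0,0,0,0,1],
  [0,0,0,0,0,0,1],
  [0,0,0,0,0,0,1],
  [0,0,0,0,0,0,1],
  [0,0,0,0,0,0,1],
  [0,0,0,0,0,0,1],
  [0,0,0,0,0,0,1],
  [0,0,0,0,0,0,1],
  [0,0,0,0,0,0,1],
  [0,0,0,0,0,0,1],
  [0,0,0,0,0,0,1],
])

```text
t: 5.05
eef_pos: [0.4804, 0.0094, 0.0978]
tool_rot: [-180.0, -0.0, 166.1]
ft_force: [1.0, 0.1, 0.3]
opening: -0.001
```

move_arm([
  [0,0,0,0,0,0,1],
  [0,0,0,0,0,0,1],
  [0,0,0,0,0,0,1],
  [0,0,0,0,0,0,1],
  [0,0,0,0,0,0,1],
  [0,0,0,0,0,0,1],
  [0,0,0,0,0,0,1],
  [0,0,0,0,0,0,1],
  [0,0,0,0,0,0,1],
  [0,0,0,0,0,0,1],
  [0,0,0,0,0,0,1],
  [0,0,0,0,0,0,1],
])

```text
t: 6.25
eef_pos: [0.4804, 0.0093, 0.0978]
tool_rot: [180.0, -0.0, 166.1]
ft_force: [-0.3, -0.4, 0.3]
opening: -0.003
```

move_arm([
  [0,0,0,0,0,0,1],
  [0,0,0,0,0,0,1],
  [0,0,0,0,0,0,1],
  [0,0,0,0,0,0,1],
  [0,0,0,0,0,0,1],
  [0,0,0,0,0,0,1],
  [0,0,0,0,0,0,1],
  [0,0,0,0,0,0,1],
  [0,0,0,0,0,0,1],
  [0,0,0,0,0,0,1],
  [0,0,0,0,0,0,1],
  [0,0,0,0,0,0,1],
])

```text
t: 7.45
eef_pos: [0.4804, 0.0094, 0.0978]
tool_rot: [-180.0, 0.0, 166.1]
ft_force: [-0.2, -0.3, 0.2]
opening: 0.001
```

move_arm([
  [0,0,0,0,0,0,1],
  [0,0,0,0,0,0,1],
  [0,0,0,0,0,0,1],
  [0,0,0,0,0,0,1],
  [0,0,0,0,0,0,1],
  [0,0,0,0,0,0,1],
  [0,0,0,0,0,0,1],
  [0,0,0,0,0,0,1],
  [0,0,0,0,0,0,1],
  [0,0,0,0,0,0,1],
  [0,0,0,0,0,0,1],
  [0,0,0,0,0,0,1],
])

```text
t: 8.65
eef_pos: [0.4804, 0.0093, 0.0978]
tool_rot: [-180.0, -0.0, 166.1]
ft_force: [0.2, 0.2, -0.3]
opening: -0.005
```

move_arm([
  [0,0,0,0,0,0,1],
  [0,0,0,0,0,0,1],
  [0,0,0,0,0,0,1],
  [0,0,0,0,0,0,1],
  [0,0,0,0,0,0,1],
  [0,0,0,0,0,0,1],
  [0,0,0,0,0,0,1],
  [0,0,0,0,0,0,1],
  [0,0,0,0,0,0,1],
  [0,0,0,0,0,0,1],
  [0,0,0,0,0,0,1],
  [0,0,0,0,0,0,1],
])

```text
t: 9.85
eef_pos: [0.4804, 0.0093, 0.0978]
tool_rot: [-180.0, -0.0, 166.1]
ft_force: [0.2, -0.4, -0.0]
opening: -0.003
```

```bash
python3 - <<'E'
from h import *
ax=np.array([.5847,.0296])
for k in range(7):
    o=status.get_obs();im=optics.read_camera('top')
    if k%3==0: print(round(o['t'],3),[(float(a),int(s)) for a,_,s in blobs(im,ax)])
o=status.get_obs();print(o['t'],o['eef_pos'],o['ft_force'])
E
```

```text
9.85 [(-15.1, 309), (-105.2, 29)]
10.0 [(-10.6, 308), (-100.8, 29)]
10.15 [(-6.2, 308), (83.8, 26), (-96.4, 28)]
10.2 [0.48042744 0.00933915 0.09775808] [0.00452359 1.09594797 0.06952773]
```

move_arm([
  [0,0,0,0,0,0,1],
  [0,0,0,0,0,0,1],
  [0,0,0,0,0,0,1],
  [0,0,0,0,0,0,1],
  [0,0,0,0,0,0,1],
  [0,0,0,0,0,0,1],
  [0,0,0,0,0,0,1],
  [0,0,0,0,0,0,1],
  [0,0,0,0,0,0,1],
  [0,0,0,0,0,0,1],
  [0,0,0,0,0,0,1],
  [0,0,0,0,0,0,1],
])

```text
t: 11.4
eef_pos: [0.4805, 0.0093, 0.0978]
tool_rot: [180.0, 0.0, 166.1]
ft_force: [0.1, -0.3, -0.7]
opening: -0.0
```

move_arm([
  [0,0,0,0,0,0,1],
  [0,0,0,0,0,0,1],
  [0,0,0,0,0,0,1],
  [0,0,0,0,0,0,1],
  [0,0,0,0,0,0,1],
  [0,0,0,0,0,0,1],
  [0,0,0.003,0,0,0,1],
  [0,0,0.007,0,0,0,1],
  [0,0,0.011,0,0,0,1],
  [0,0,0.011,0,0,0,1],
  [0,0,0.011,0,0,0,1],
])

```text
t: 12.5
eef_pos: [0.4805, 0.0088, 0.0892]
tool_rot: [-179.9, -0.1, 166.2]
ft_force: [-8.7, -2.1, 18.2]
opening: -0.0
```

```bash
python3 - <<'E'
from h import *
ax=np.array([.5847,.0296])
for k in range(4):
    o=status.get_obs();im=optics.read_camera('top')
    if k%3==0: print(round(o['t'],3),[(float(a),int(s)) for a,_,s in blobs(im,ax)])
o=status.get_obs();print(o['t'],o['eef_pos'],o['ft_force'])
cv2.imwrite('pics/top2.png',im[:,:,::-1])
E
```

```text
12.5 [(-36.6, 28), (53.1, 310), (-126.9, 30)]
12.65 [(-36.5, 27), (53.0, 312), (-126.9, 30)]
12.7 [0.48046156 0.00880452 0.08917487] [-9.09834543 -2.41828203 16.46971146]
```

View pics/top2.png

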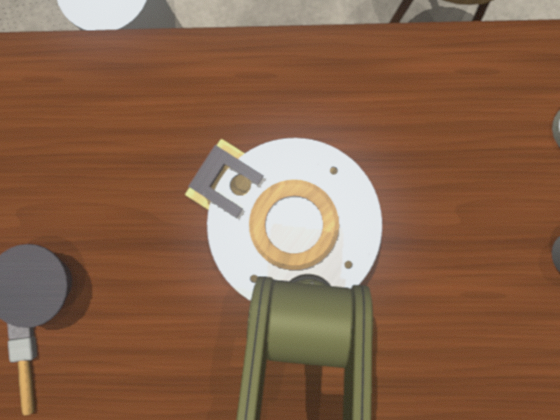

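The disc is stopped with the large hole at (240,184), between the tines: 53° against 57.5°, about 8 mm off. I'll drag it round that bit and lift.

move_arm([
  [-0.001,-0.002,0,0,0,0,1],
  [-0.002,-0.004,0,0,0,0,1],
  [-0.003,-0.006,0,0,0,0,1],
  [-0.0035,-0.0075,0,0,0,0,1],
  [-0.0035,-0.0075,0,0,0,0,1],
  [-0.0035,-0.0075,0,0,0,0,1],
])

```text
t: 13.3
eef_pos: [0.4835, 0.0008, 0.0892]
tool_rot: [-180.0, 0.1, 166.2]
ft_force: [-3.7, -1.4, 11.7]
opening: 0.001
```

move_arm([
  [0,0,-0.003,0,0,0,1],
  [0,0,-0.01,0,0,0,1],
  [0,0,-0.03,0,0,0,1],
  [0,0,-0.06,0,0,0,1],
  [0,0,-0.09,0,0,0,1],
  [0,0,-0.09,0,0,0,1],
  [0,0,-0.09,0,0,0,1],
  [0,0,-0.09,0,0,0,1],
])

```text
t: 14.1
eef_pos: [0.4811, 0.0014, 0.1752]
tool_rot: [-180.0, -0.1, 166.1]
ft_force: [-0.2, -0.4, 0.5]
opening: -0.004
```

```bash
python3 - <<'E'
from h import *
ax=np.array([.5847,.0296])
for k in range(13):
    o=status.get_obs();im=optics.read_camera('top')
    if k%6==0: print(round(o['t'],3),[(float(a),int(s)) for a,_,s in blobs(im,ax)])
o=status.get_obs();print(o['t'],o['eef_pos'],o['ft_force'])
cv2.imwrite('pics/top3.png',im[:,:,::-1])
E
```

```text
14.1 [(-33.8, 28), (56.1, 305), (-123.9, 29)]
14.4 [(-34.2, 28), (55.3, 311), (-124.5, 30)]
14.7 [(-34.8, 29), (54.9, 311), (-124.9, 29), (145.1, 31)]
14.75 [0.48207342 0.00125665 0.17680455] [-0.3637994  -1.36639245  0.29542967]
```

View pics/top3.png

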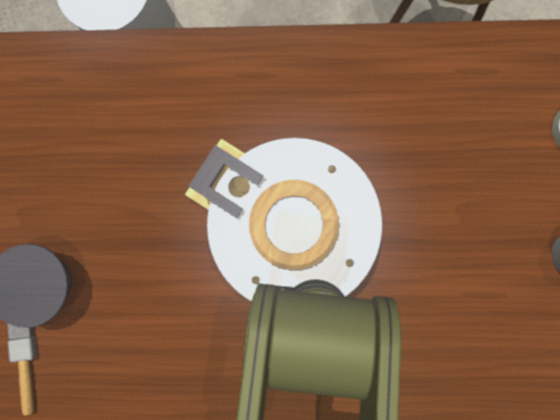

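Hole at (239,186), between the tines, but it drifts back slowly (about 2°/s, fading). I'll wait and check that it comes to rest.

move_arm([
  [0,0,0,0,0,0,1],
  [0,0,0,0,0,0,1],
  [0,0,0,0,0,0,1],
  [0,0,0,0,0,0,1],
  [0,0,0,0,0,0,1],
  [0,0,0,0,0,0,1],
  [0,0,0,0,0,0,1],
  [0,0,0,0,0,0,1],
  [0,0,0,0,0,0,1],
  [0,0,0,0,0,0,1],
])

```text
t: 15.75
eef_pos: [0.4821, 0.0013, 0.1768]
tool_rot: [-180.0, 0.0, 166.1]
ft_force: [0.3, 0.7, 0.3]
opening: 0.0
```

```bash
python3 - <<'E'
from h import *
ax=np.array([.5847,.0296])
for k in range(25):
    o=status.get_obs();im=optics.read_camera('top')
    if k%6==0: print(round(o['t'],3),[(float(a),int(s)) for a,_,s in blobs(im,ax)])
E
```

```text
15.75 [(-35.9, 30), (53.5, 314), (-126.1, 31), (143.8, 29)]
16.05 [(-36.1, 28), (53.3, 309), (-126.5, 33), (143.6, 26)]
16.35 [(-36.1, 27), (53.3, 312), (-126.6, 36), (143.6, 26)]
16.65 [(-36.3, 28), (53.1, 310), (-126.8, 33), (143.4, 28)]
16.95 [(-36.4, 28), (53.1, 308), (-126.8, 33), (143.4, 29)]
```

```bash
python3 -c "
from plant import manip;print(manip.hand_in())"
```

```text
the job is handed in; nothing more can be done
None
```

I braked the turntable with the closed fingertips on the near side of its band, dragged it a few degrees towards the slot, and lifted 85 mm clear. I handed the job in at about 17 s.

- **Position:** the large hole sits at about 53.3° and the slot at about 57.5°. That is roughly 8 mm off centre, against the 22 mm allowed. The fork angle came from a single colour-mask measurement, and the picture also shows the hole between the tines.
- **Rest:** the release set the disc creeping backwards at about 2°/s, which undid the drag. It faded to no more than 0.5°/s (under 0.01 rad/s, limit 0.05) over the last 1.2 s I watched.
- **Contact:** the wrist force after lifting was at noise level. The highest reading I saw was about 20 N, while braking.

No check failed. The only thing that did not go as planned was the drift, which took back the centring.

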